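Tip the bamboo box onto its base and push its lid shut

ROBOT

A 7-joint arm with a two-finger parallel gripper is mounted at the origin on the work surface. World frame = base frame: x ahead of the robot, y to its left, z up, the work surface at z = 0. Lengths are in m, angles in degrees, forces in N, time in s.
With the tool pointing down it reaches from about 0.425 to 0.875 m from the base axis. Payload 4.7 kg.
Tool frame: the origin (TCP) lies midway between the tips of the shut fingers; the grasp point (between the pads) lies 19 mm behind it; z points along the fingers, y is the direction in which the jaws open and shut (so a half turn about z gives the same grasp; the last joint's range is limited). The gripper opens to 87 mm and grips with 3 to 60 N. Pads are 19 mm wide; open, the fingers measure 117 mm over their backs; the gripper's body (75 mm by 190 mm) begins 51 mm behind the grasp point.
Start: joints at [68.016, 18.392, -4.016, 83.108, 1.295, 78.541, -3.26], TCP at [0.252, -0.599, 0.223] pointing down, gripper open.
Joint ranges: [-163.93, 163.93], [-17.29, 119.83], [-79.2, 71.16], [3.27, 140.29], [-89.18, 269.18], [5.43, 117.66], [-154.24, 154.24]. Speed limits (degrees/s): [147.25, 147.25, 180, 180, 180, 180, 180].

INTERFACE

Orientations are given as [roll, pitch, yaw] about the fixed x, y, z axes, in that order (R = Rz(yaw) Ry(pitch) Rx(roll)).
In Python, from cell import env gives the robot as it stands. The module is installed in compiled form; this text tells all that it offers.
- The arm moves only by the tool servo_tool, never from a script. Its argument "plan" is a list of rows, each a list of 3 entries, a list of its own where there are three numbers: the opening, from 0 (shut) to 1 (fully open), then the shift along the tool's x, y, z in cm, then the turn, a rotation vector about the tool's x, y, z in degrees. A call has 1 to 20 rows; each row shifts and turns the pose as measured when the row begins, along the tool's axes as they then stand; what a row does not reach is not made up. A row lasts 1/12 s, in which the tool goes at most 41.7 mm and 7.16 degrees, less where a joint would pass 70% of its speed; a pose out of reach is approached as far as the arm can. A call is refused whole if a number of a shift passes 4.17 or a number of a turn 7.16, either way. A call with a gripper value outside its range is refused whole. The fingers move at their own pace and stop on an object; "force" is the grip in N (left out, the last holds). Time passes only in rows, so rows that do not move let the fingers close. It gives the time, the measured TCP pose, the force and the opening at its end, in the units of the state.
- env.get_obs(): the state, without advancing time (a new reading comes with each control period).
- env.read_camera(name): name is "side" or "top" or "wrist"; returns a dict with "image" (400x640x3 uint8, blue, green, red), "fx", "fy", "cx", "cy" (pixels), "rvec" (rotation vector, rad) and "tvec" (3), from world to camera coordinates, as OpenCV has them; the wrist camera has in their place "T_tool_cam" (4x4, takes a point from camera to tool coordinates, whose origin is the TCP and whose axes are the flange's). Camera axes: x right, y down, z forward; pixel columns grow to the right and rows downward; lengths in m; the calibration is good to about 2 mm. A picture is of the moment at which its call begins: read the wrist's pose just before it. There is no depth.
- env.sign_off(): hands the job in, once; it reports no verdict.
The state is a dict: "time_s": time; "qpos": joint angles; "joint_velocities": joint speeds; "effort": joint torques, N m; "tool_pos": TCP position; "tool_rot": TCP orientation; "force": force on the tool from outside, world axes, zero at the start; "wrist_torque": the same for the moment, N m; "grip_width": finger opening in m.
Only numpy, scipy, OpenCV 4.12 (cv2) and the standard library are available. Lean on these libraries where they do the work, as an engineer would, in place of code of your own. Each camera call takes 0.05 s, during which the arm holds its last target. There are 200 camera calls.

TASK

The bamboo box on the radiator shelf has been left standing on its end with its sliding lid partly open. Using only gentle pushes with the fingers - no pinching, lifting or carrying - tip it over so that it lies flat on its base with the lid on top, then push the lid fully shut. Leave the other things on the shelf where they are.

Things in the scene. Friction and masses are not known exactly. Their poses are not given: they have to be found in the camera images.
- box: Loose bamboo box, 130 x 80 x 46 mm, about 0.3 kg, standing on its closed 80 x 46 mm end. Origin: centre of that end. z: along its length to the open end (up at the start). -x: lid side, +x: base; y: 80 mm width. Pushed towards +x at 130 mm up or higher it pivots on its lower edge and past 20 degrees falls onto its base. +x points within 65 degrees of straight away from the robot.
- lid (a joint): How far the lid is open, in m: 0 shut (flush with the box's open end), limit 0.05, at the start 0.02 to 0.035. It slides along the box's z, sticking out past the open end (at the start its top is 150 to 165 mm above the shelf). Friction of about 0.7 N holds it; pushed on its end it slides in and stops at 0. Shelf friction holds the lying box meanwhile, or it creeps a little.
- lid_end (a point): Middle of the lid's protruding end face. The lid is a bamboo plate 69 mm wide, 6 mm thick, 2 mm below the box's rims, with a dark thumb groove. When the box lies on its base this face is upright, 38 to 44 mm above the shelf, with free space beneath the protruding part; the box's end wall is level with the end of the shut lid.
- heel (a point): Middle of the edge where the closed end meets the base: the edge over which the box pivots. It stays on the shelf throughout.
- whistle: Loose orange plastic whistle, 50 x 18 x 22 mm high, lying beside the place where the box will land, 110 to 135 mm to one side of its middle line. Origin under its round chamber.
- bell: Loose chrome bicycle bell, a dome 56 mm across and 43 mm high, with a thumb lever sticking out 18 mm; 110 to 135 mm from the same line on the other side. Origin under its centre.
- dish: Loose blue ceramic dish, 100 mm across, 28 mm high, at the right of the shelf, farther off than the jar. Origin under its centre.
- phone_stand: Loose black hard silicone phone stand, 85 x 70 x 102 mm high, at the left of the shelf. Origin under the centre of its foot.
- jar: Loose green glass jar with a steel cap, 66 mm across, 85 mm high, at the right of the shelf. Origin under its centre.
- torch: Loose black bicycle torch lying towards the far edge, to the left, 97 x 35 x 35 mm. Origin under its middle.
Not all that is in view belongs to the job. What is meant by the box is not blue or yellow, and is the smaller of those in its own colour.

How it is judged:
By the outcome, as a careful person would: the job done as asked, in the order asked, and still so for the second after the job is handed in, with the robot touching nothing.
It also fails if it takes over 48 s, if anything falls off the work surface, if the arm or the gripper's body presses on something with over 40 N, if the wrist force passes 120 N, or if a joint passes its speed limit or range.

## Working session

There is one attempt and no reset: what is moved stays moved. The work goes in short steps, Python scripts to look and compute and a tool call to move; the robot and the scene stay as the last step left them, time stands still between calls to the robot, and variables do not carry over. Pictures are saved under pics/ and viewed, about 8 in all and at most 12, crops included, and the job is handed in when it is done.

Besides the shell and the picture viewer there is one more tool, called as name(argument=value, ...) on one line, values as JSON. servo_tool: Moves the arm, as the interface text tells. Its arguments: {"type":"object","properties":{"plan":{"type":"array"},"force":{"type":"number"}},"required":["plan"]}

```bash
mkdir -p pics; cat > h.py <<'E'
import cv2, numpy as np
from cell import env
def snap(n,f):
    c=env.read_camera(n); cv2.imwrite(f'pics/{f}.png',c['image']); return c
def ray(c,u,v):
    R=cv2.Rodrigues(np.array(c['rvec'],float))[0]; t=np.array(c['tvec'],float).ravel()
    return -R.T@t, R.T@np.array([(u-c['cx'])/c['fx'],(v-c['cy'])/c['fy'],1])
def atz(c,u,v,z):
    o,d=ray(c,u,v); return o+d*(z-o[2])/d[2]
def proj(c,p):
    return cv2.projectPoints(np.array(p,float).reshape(-1,3),np.array(c['rvec'],float),np.array(c['tvec'],float),np.array([[c['fx'],0,c['cx']],[0,c['fy'],c['cy']],[0,0,1]],float),None)[0].reshape(-1,2)
E
python3 - <<'E'
from h import *
import pickle
a=snap('side','side0');b=snap('top','top0')
pickle.dump((a,b),open('c0.pkl','wb'))
for c in(a,b): print(ray(c,320,200))
o=env.get_obs();print(o['time_s'],o['tool_pos'],o['tool_rot'],o['grip_width'])
E
```

```text
(array([-0.36053568,  0.37893312,  1.20884147]), array([ 0.61325007, -0.25373237, -0.74805813]))
(array([0.39640607, 0.00907225, 1.1807486 ]), array([ 0.17237009, -0.02133433, -0.98487073]))
0.1 [ 0.25155979 -0.59881929  0.22158112] [-1.79902319e+02  4.91544357e-03  2.27916283e+01] 0.08717761311184637
```

View pics/side0.png

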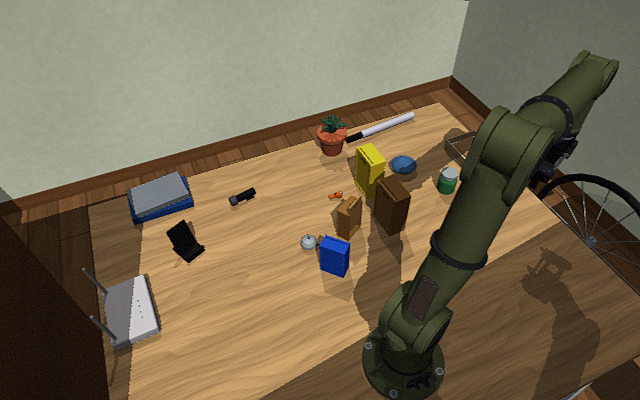

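View pics/top0.png

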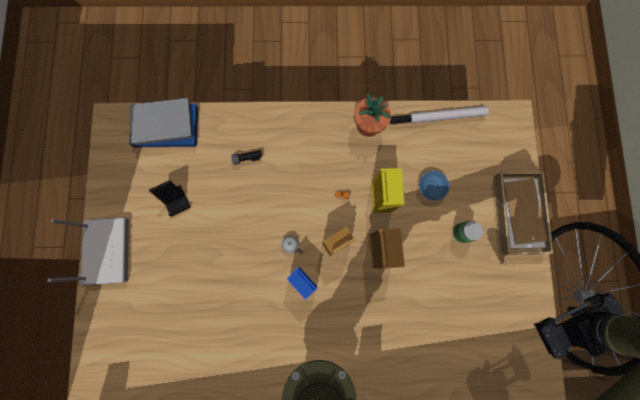

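Candidates: blue box (302,283), yellow box (389,188), dark brown large box (388,248) and tan small box (338,240), all in the top view. The tan one fits: it is bamboo-coloured, the smaller of the brown pair, and lies between whistle and bell. I'll confirm in a crop.

```bash
python3 - <<'E'
from h import *
a=cv2.imread('pics/side0.png')[165:275,285:425];b=cv2.imread('pics/top0.png')[175:305,270:410]
f=lambda i:cv2.resize(i,(400,int(400*i.shape[0]/i.shape[1])),interpolation=cv2.INTER_CUBIC)
A,B=f(a),f(b);H=max(len(A),len(B))
p=lambda i:np.vstack([i,np.zeros((H-len(i),400,3),np.uint8)])
cv2.imwrite('pics/crop0.png',np.hstack([p(A),p(B)]))
E
```

```text
(no output)
```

View pics/crop0.png

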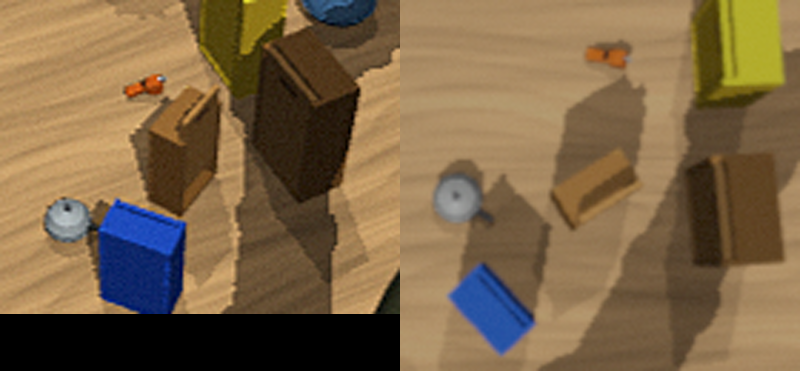

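The crop confirms it. The tan box, with its lid plate protruding along the robot-side edge, is the one meant. Next I fit its pose.

```bash
cat > fit.py <<'E'
from h import *
import pickle
from scipy.optimize import least_squares
a,b=pickle.load(open('c0.pkl','rb'))
S=lambda u,v:(u/2.857+285-.3,v/2.857+165-.3)
T=lambda u,v:(u/2.857+270-.3,v/2.857+175-.3)
# (cam, box pt, pixel)
O=[(a,(-.023,.04,0),S(182,214)),(a,(.023,.04,0),S(153,195)),(a,(-.023,-.04,0),S(218,172)),
(a,(.023,.04,.13),S(148,130)),(a,(.023,-.04,.13),S(192,88)),
(b,(.023,.04,.13),T(152,187)),(b,(.023,-.04,.13),T(223,150)),
(a,(-.018,-.0345,'q'),S(218,90)),(b,(-.018,-.0345,'q'),T(238,183)),(b,(-.023,.04,.13),T(174,227))]
def W(p,P):
    z=p[3] if P[2]=='q' else P[2]; c,s=np.cos(p[2]),np.sin(p[2])
    return np.array([p[0]+c*P[0]-s*P[1],p[1]+s*P[0]+c*P[1],z])
f=lambda p:np.ravel([proj(c,W(p,P))[0]-uv for c,P,uv in O])
p0=[*atz(b,338,240,.1)[:2],.5,.157]
r=least_squares(f,p0,loss='soft_l1')
print(r.x,np.degrees(r.x[2]));print(f(r.x).reshape(-1,2).round(1))
th=r.x[2]; c,s=np.cos(th),np.sin(th)
for n,u,v,z in [('whistle',343,195,.011),('bell',290,244,.02),('bluetop',302,280,.1),('brown',388,248,.15)]:
    w=atz(b,u,v,z);d=w[:2]-r.x[:2];print(n,w.round(3),'along',(c*d[0]+s*d[1]).round(3),'left',(-s*d[0]+c*d[1]).round(3))
for n,u,v in [('blueS0',320,264),('blueS1',345,277),('blueS2',350,268),('brownb0',391,235),('brownb1',410,226),('brownb2',374,214)]: 
    w=atz(a,u,v,0);d=w[:2]-r.x[:2];print(n,w.round(3),'along',(c*d[0]+s*d[1]).round(3),'left',(-s*d[0]+c*d[1]).round(3))
im=cv2.imread('pics/side0.png');im2=cv2.imread('pics/top0.png')
for (u,v) in [(320,235),(345,243),(349,270)]: print('blue top pts',atz(a,u,v,.1).round(3))
E
python3 fit.py
```

```text
[ 0.46342383 -0.06652543  0.50179067  0.15370189] 28.750487437411028
[[-0.6  1.4]
 [-1.6  1.4]
 [ 0.2  1. ]
 [ 0.6 -0.7]
 [-0.3 -0.9]
 [ 0.1 -0.2]
 [-0.6 -1. ]
 [ 0.5  0.1]
 [ 0.7  0.3]
 [ 0.5 -0. ]]
whistle [ 0.617 -0.091  0.011] along 0.122 left -0.095
bell [0.461 0.081 0.02 ] along 0.068 left 0.13
bluetop [0.352 0.041 0.1  ] along -0.046 left 0.148
brown [ 0.438 -0.201  0.15 ] along -0.087 left -0.106
blueS0 [0.379 0.079 0.   ] along -0.005 left 0.168
blueS1 [0.302 0.027 0.   ] along -0.097 left 0.159
blueS2 [ 0.325 -0.002  0.   ] along -0.09 left 0.123
brownb0 [ 0.386 -0.186  0.   ] along -0.125 left -0.068
brownb1 [ 0.393 -0.265  0.   ] along -0.157 left -0.14
brownb2 [ 0.492 -0.178  0.   ] along -0.029 left -0.111
blue top pts [0.415 0.061 0.1  ]
blue top pts [0.356 0.003 0.1  ]
blue top pts [0.264 0.035 0.1  ]
```

servo_tool(plan=[[0, [0, 0, -4], [0, 0, 0]], [0, [0, 0, -4], [0, 0, 0]], [0, [2.6, -3.1, 0], [0, 0, 0]], [0, [2.6, -3.1, 0], [0, 0, 0]], [0, [2.6, -3.1, 0], [0, 0, 0]], [0, [2.6, -3.1, 0], [0, 0, 0]], [0, [2.6, -3.1, 0], [0, 0, 0]], [0, [2.6, -3.1, 0], [0, 0, 0]], [0, [2.6, -3.1, 0], [0, 0, 0]], [0, [2.6, -3.1, 0], [0, 0, 0]], [0, [2.6, -3.1, 0], [0, 0, 0]], [0, [2.6, -3.1, 0], [0, 0, 0]], [0, [0, 0, 0], [0, 0, 0]]], force=10)

```text
time_s: 1.18
tool_pos: [0.3722, -0.2, 0.2982]
tool_rot: [-179.3, 0.3, 22.4]
force: [0.6, -0.1, 0.5]
grip_width: 0.0085
```

servo_tool(plan=[[0, [0, 0, 0], [0, 0, -7]], [0, [0, 0, 0], [0, 0, -7]], [0, [0, 0, 0], [0, 0, -7]], [0, [0, 0, 0], [0, 0, -7]], [0, [0, 0, 0], [0, 0, -7]], [0, [0, 0, 0], [0, 0, -7]], [0, [0, 0, 0], [0, 0, -7]], [0, [0, 0, 0], [0, 0, -7]], [0, [0, 0, 0], [0, 0, -7]], [0, [0, 0, 0], [0, 0, -7]], [0, [0, 0, 0], [0, 0, -7]], [0, [0, 0, 0], [0, 0, -7]], [0, [0, 0, 0], [0, 0, -7]], [0, [0, 0, 0], [0, 0, -7]], [0, [0, 0, 0], [0, 0, 0]]])

```text
time_s: 2.43
tool_pos: [0.3694, -0.1965, 0.2936]
tool_rot: [-179.5, -1.0, 122.5]
force: [0.1, -0.1, -0.1]
grip_width: 0.0006
```

servo_tool(plan=[[0, [2.2, 2.6, 0], [0, 0, 0]], [0, [2.2, 2.6, 0], [0, 0, 0]], [0, [2.2, 2.6, 0], [0, 0, 0]], [0, [0, 0, 0], [0, 0, 0]]])

```text
time_s: 2.77
tool_pos: [0.4001, -0.0979, 0.2928]
tool_rot: [-179.4, -1.1, 121.3]
force: [-0.0, -0.1, 0.5]
grip_width: 0.0003
```

```bash
python3 - <<'E'
from h import *
o=env.get_obs();print(o['tool_pos'],o['tool_rot'],o['qpos'])
a=snap('wrist','w1')
s=snap('side','s1')['image'][120:280,250:450]
cv2.imwrite('pics/v1.png',np.hstack([cv2.resize(a['image'],(480,300)),cv2.resize(s,(320,256),interpolation=2)[:300] if 0 else np.vstack([cv2.resize(s,(320,256),interpolation=cv2.INTER_CUBIC),np.zeros((44,320,3),np.uint8)])]))
E
```

```text
[ 0.40012335 -0.09789503  0.2927647 ] [-179.43740649   -1.133275    121.28370017] [ 36.25172823 -11.33390225 -21.88753734 105.87180999  -4.594021
  85.88741555  46.46384859]
```

View pics/v1.png

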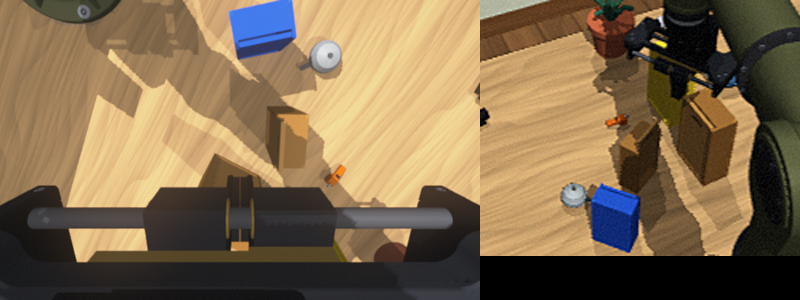

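The wrist view shows the bamboo box at (287,135), aligned with the tool, lid face to the left. The side view shows the tool clear of everything. I'll check the pose fit with an overlay in the wrist image.

```bash
cat >> h.py <<'E'
from scipy.spatial.transform import Rotation as Ro
def wristcam(c,o):
    T=np.eye(4);T[:3,:3]=Ro.from_euler('xyz',o['tool_rot'],degrees=True).as_matrix();T[:3,3]=o['tool_pos']
    M=np.linalg.inv(T@np.array(c['T_tool_cam']))
    return dict(c,rvec=cv2.Rodrigues(M[:3,:3])[0],tvec=M[:3,3])
E
python3 - <<'E'
from h import *
o=env.get_obs();c=wristcam(env.read_camera('wrist'),o)
import pickle;pickle.dump(c,open('w.pkl','wb'))
p=[.4634,-.0665,.5018,.1537];cc,s=np.cos(p[2]),np.sin(p[2])
w=lambda x,y,z:[p[0]+cc*x-s*y,p[1]+s*x+cc*y,z]
P=[w(x,y,z) for x in(-.023,.023) for y in(-.04,.04) for z in(0,.13)]+[w(-.018,y,.1537) for y in(-.0345,.0345)]
uv=proj(c,P);print(uv.round(0).tolist())
u0,v0,u1,v1=320,110,450,260
im=c['image'][v0:v1,u0:u1];im=cv2.resize(im,None,fx=4,fy=4,interpolation=cv2.INTER_CUBIC)
for i,q in enumerate(uv): cv2.circle(im,tuple(int(k) for k in (q-[u0,v0]+.5)*4),3,(0,0,255) if i<8 else (255,0,0),-1)
cv2.imwrite('pics/w2.png',im)
E
```

```text
[[355.0, 193.0], [366.0, 223.0], [359.0, 140.0], [373.0, 151.0], [385.0, 195.0], [408.0, 225.0], [391.0, 141.0], [417.0, 153.0], [375.0, 226.0], [381.0, 160.0]]
```

View pics/w2.png

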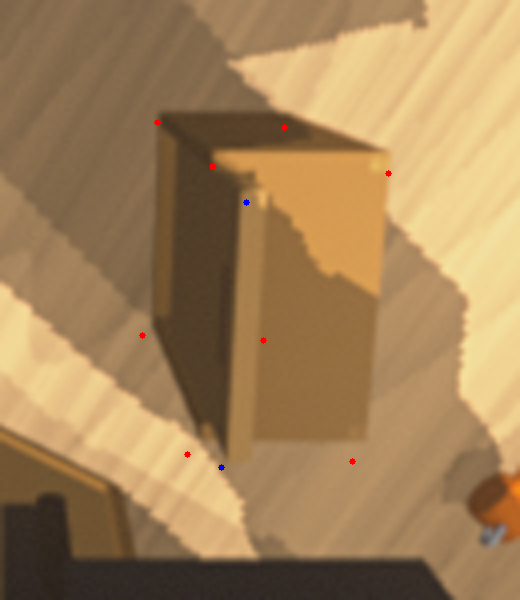

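```bash
cat > fit2.py <<'E'
exec(open('fit.py').read().split("f=lambda")[0])
w=pickle.load(open('w.pkl','rb'));V=lambda u,v:(u/4+320-.4,v/4+110-.4)
Ow=[(w,(-.023,.04,.13),V(210,150)),(w,(.023,.04,.13),V(388,150)),(w,(.023,-.04,.13),V(365,440)),
(w,(-.021,.0345,'q'),V(240,190)),(w,(-.015,.0345,'q'),V(265,192)),(w,(-.021,-.0345,'q'),V(228,461)),(w,(-.015,-.0345,'q'),V(250,461)),
(w,(-.023,.04,0),V(160,113)),(w,(-.023,-.04,0),V(153,318))]
for OO in(Ow,O+Ow):
    f=lambda p:np.ravel([proj(c,W(p,P))[0]-uv for c,P,uv in OO])
    r=least_squares(f,[.46,-.066,.5,.155],loss='soft_l1')
    print(r.x.round(4),np.degrees(r.x[2]),f(r.x).reshape(-1,2)[-9:].round(1).tolist())
E
python3 fit2.py
```

```text
[ 0.4621 -0.0614  0.5488  0.1612] 31.442611874529128 [[0.4, 0.2], [0.3, -0.1], [0.4, 0.1], [-0.2, -0.3], [-0.1, -0.8], [-0.3, 0.3], [0.2, 0.3], [-0.8, -0.6], [-0.4, 1.8]]
[ 0.4624 -0.0619  0.5429  0.16  ] 31.10544216523767 [[0.6, 0.6], [0.4, 0.6], [0.1, 0.7], [-0.3, 0.0], [-0.2, -0.5], [-0.8, 0.3], [-0.3, 0.3], [-0.6, -0.3], [-0.7, 2.1]]
```

servo_tool(plan=[[0, [0, 0, 3], [0, 0, 0]], [0, [0, 0, 3], [0, 0, 0]], [0, [0, 0, 3], [0, 0, 0]], [0, [0, 0, 3], [0, 0, 0]], [0, [0, 0, 3], [0, 0, 0]], [0, [0, 0, 0], [0, 0, 0]]])

```text
time_s: 3.42
tool_pos: [0.3946, -0.1134, 0.1389]
tool_rot: [-179.4, -0.7, 119.5]
force: [-0.9, 0.9, -0.1]
grip_width: 0.0004
```

servo_tool(plan=[[0, [0.9, 1, 0], [0, 0, -1.8]], [0, [0, 1, 0], [0, 0, 0]], [0, [0, 1, 0], [0, 0, 0]], [0, [0, 0, 0], [0, 0, 0]]])

```text
time_s: 3.75
tool_pos: [0.4193, -0.0911, 0.1424]
tool_rot: [-179.6, -0.6, 121.0]
force: [0.5, -0.3, 0.0]
grip_width: 0.0004
```

```bash
cat > rel.py <<'E'
from h import *
o=env.get_obs();d=np.array(o['tool_pos'])-[.462,-.0615,0];c,s=np.cos(.546),np.sin(.546)
print('along',c*d[0]+s*d[1],'left',-s*d[0]+c*d[1],o['tool_pos'],o['tool_rot'],o['force'],o['time_s'])
E
python3 rel.py
```

```text
along -0.05186710652807069 left -0.003089224399460397 [ 0.41927808 -0.09107326  0.14239834] [-179.59631438   -0.56278198  121.03179662] [ 0.46250997 -0.28557842  0.02419445] 3.75
```

servo_tool(plan=[[0, [0.3, 0.5, 0.3], [0, 0, 0]], [0, [0, 0.5, 0], [0, 0, 0]], [0, [0, 0.5, 0], [0, 0, 0]], [0, [0, 0.5, 0], [0, 0, 0]], [0, [0, 0.5, 0], [0, 0, 0]], [0, [0, 0.5, 0], [0, 0, 0]], [0, [0, 0.5, 0], [0, 0, 0]], [0, [0, 0.5, 0], [0, 0, 0]]])

```text
time_s: 4.42
tool_pos: [0.4586, -0.0661, 0.1434]
tool_rot: [-179.8, -0.2, 121.1]
force: [0.2, -1.3, -0.9]
grip_width: 0.0005
```

```bash
python3 rel.py
```

```text
along -0.005298919082042315 left -0.002172888327540627 [ 0.45859982 -0.06610855  0.14335174] [-179.8466649    -0.22292101  121.05585211] [ 0.23577996 -1.3357417  -0.85674899] 4.4167
```

servo_tool(plan=[[0, [0, 0.5, 0.2], [0, 0, 0]], [0, [0, 0.5, 0.1], [0, 0, 0]], [0, [0, 0.5, 0.1], [0, 0, 0]], [0, [0, 0.5, 0.1], [0, 0, 0]], [0, [0, 0.5, 0], [0, 0, 0]], [0, [0, 0.5, 0], [0, 0, 0]], [0, [0, 0.5, 0], [0, 0, 0]], [0, [0, 0, 0], [0, 0, 0]], [0, [0, 0, 0], [0, 0, 0]], [0, [0, 0, 0], [0, 0, 0]], [0, [0, 0, 0], [0, 0, 0]]])

```text
time_s: 5.33
tool_pos: [0.4926, -0.0449, 0.137]
tool_rot: [-179.8, -0.3, 121.1]
force: [-0.8, -0.2, 0.9]
grip_width: 0.0004
```

```bash
python3 - <<'E'
import runpy;runpy.run_path('rel.py')
from h import *
import pickle
a=snap('side','s3');b=snap('top','t3');pickle.dump((a,b),open('c3.pkl','wb'))
f=lambda i:cv2.resize(i,(400,400),interpolation=cv2.INTER_CUBIC)
cv2.imwrite('pics/v3.png',np.hstack([f(a['image'][150:280,280:410]),f(b['image'][170:300,270:400])]))
E
```

```text
along 0.03477235789015867 left -0.0017548768609677023 [ 0.49262801 -0.04494339  0.13695585] [-179.84835144   -0.31745282  121.12019546] [-0.75422959 -0.19192518  0.93402673] 5.3333
```

View pics/v3.png

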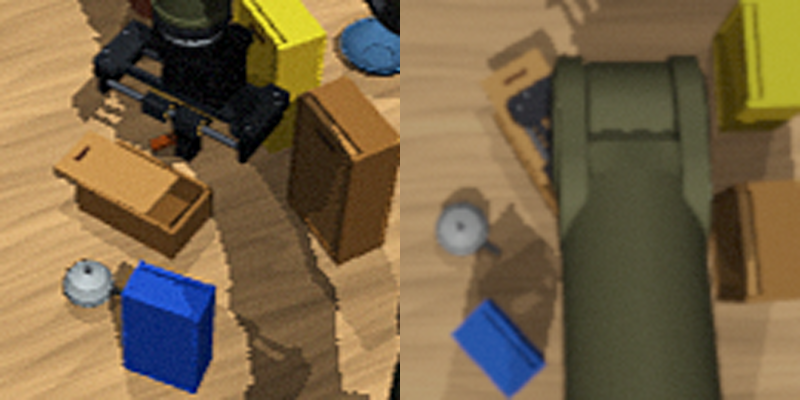

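The box lies flat with lid up and protruding at its far end: lid end corners at side-crop (87,132) and (55,170). Bell, whistle and blue box are undisturbed. Next I move the tool beyond the lid end and measure.

servo_tool(plan=[[0, [0, 0, -2], [0, 0, 0]], [0, [0, 4, 0], [0, 0, 0]], [0, [0, 4, 0], [0, 0, 0]], [0, [0, 4, 0], [0, 0, 0]], [0, [0, 4, 0], [0, 0, 0]], [0, [0, 4, 0], [0, 0, 0]], [0, [0, 1, 0], [0, 0, 0]], [0, [0, 0, 0], [0, 0, 0]]])

```text
time_s: 6.1
tool_pos: [0.6786, 0.0599, 0.1563]
tool_rot: [-179.7, 0.0, 120.3]
force: [-0.4, -0.1, -0.6]
grip_width: 0.0006
```

```bash
python3 - <<'E'
import runpy;runpy.run_path('rel.py')
from h import *
import pickle
a=snap('side','s4');b=snap('top','t4');o=env.get_obs();w=wristcam(snap('wrist','w4'),o);pickle.dump((a,b,w),open('c4.pkl','wb'))
f=lambda i:cv2.resize(i,(400,400),interpolation=cv2.INTER_CUBIC)
cv2.imwrite('pics/v4.png',np.hstack([f(a['image'][180:260,280:360]),f(b['image'][170:270,270:370])]))
E
```

```text
along 0.24813903236195356 left -0.008750676893214973 [0.6786057  0.05987349 0.15629797] [-1.79718278e+02  1.51536799e-02  1.20296471e+02] [-0.42162017 -0.08083849 -0.64131877] 6.1
```

View pics/v4.png

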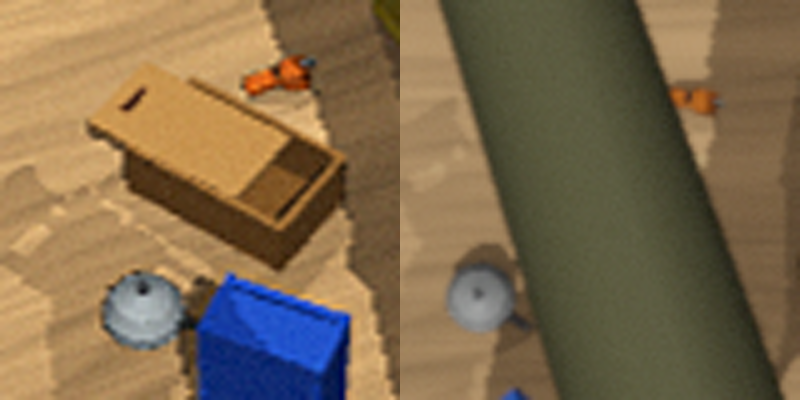

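View pics/w4.png

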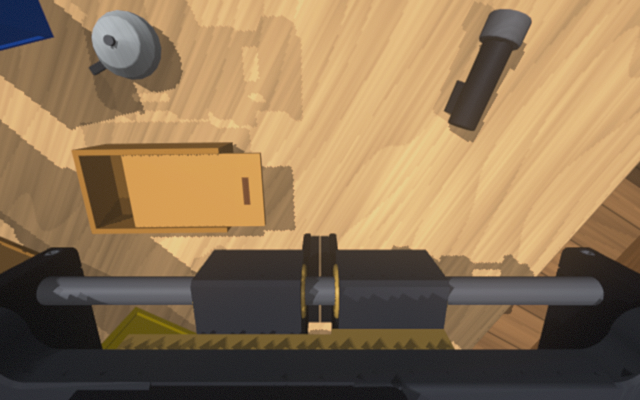

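The wrist view gives the lid end top corners at (261,153) and (265,226). The box's closed-end rim is at (73,150) and (96,234).

```bash
python3 - <<'E'
from h import *
import pickle
a,b,w=pickle.load(open('c4.pkl','rb'))
g=lambda u,v,z:atz(w,u,v,z)[:2]
L,R=g(261,153,.044),g(265,226,.044);cl,cr=g(73,150,.046),g(96,234,.046)
print(L,R,np.linalg.norm(L-R),cl,cr,np.linalg.norm(cl-cr))
m=(L+R)/2;h=(cl+cr)/2;d=m-h;print('lid mid',m,'heel',h,'len',np.linalg.norm(d),'yaw',np.degrees(np.arctan2(d[1],d[0])))
f=lambda u,v:atz(a,u/5+280-.4,v/5+180-.4,.044)
print('side',f(148,64),f(88,124))
o=env.get_obs();u=d/np.linalg.norm(d);e=np.array(o['tool_pos'])[:2]-m;print('tool rel lid: out',e@u,'left',e@[-u[1],u[0]])
E
```

```text
[0.61000561 0.06770564] [0.64493001 0.00772603] 0.06940653604922581 [ 0.46597469 -0.01306023] [ 0.50915827 -0.08051007] 0.08008934317980161
lid mid [0.62746781 0.03771583] heel [ 0.48756648 -0.04678515] len 0.16344050761683362 yaw 31.13214966157012
side [0.64328522 0.0043196  0.044     ] [0.60839947 0.06394515 0.044     ]
tool rel lid: out 0.05169244751653798 left -0.008557160424484952
```

servo_tool(plan=[[0, [0.9, 0.5, 2], [0, 0, -0.8]], [0, [0, 0, 3], [0, 0, 0]], [0, [0, 0, 3], [0, 0, 0]], [0, [0, 0, 2.5], [0, 0, 0]], [0, [0, 0, 1.5], [0, 0, 0]], [0, [0, 0, 0], [0, 0, 0]]])

```text
time_s: 6.75
tool_pos: [0.6724, 0.0557, 0.0393]
tool_rot: [-179.7, 0.8, 120.4]
force: [-0.2, -0.5, -0.4]
grip_width: 0.0004
```

```bash
cat > rel2.py <<'E'
from h import *
o=env.get_obs();e=np.array(o['tool_pos'])[:2]-[.6270,.0370];c,s=np.cos(.5434),np.sin(.5434)
print('out',c*e[0]+s*e[1],'left',-s*e[0]+c*e[1],o['tool_pos'],o['tool_rot'],o['force'],o['time_s'])
E
python3 rel2.py
```

```text
out 0.04856023720784831 left -0.007474219399208795 [0.67242995 0.05571043 0.0393446 ] [-179.68085196    0.7690208   120.43619841] [-0.23892883 -0.50558215 -0.36503781] 6.75
```

servo_tool(plan=[[0, [0.7, 0, 1.0], [0, 0, -0.7]], [0, [0.2, -0.5, 0.3], [0, 0, 0]], [0, [0, -0.5, 0], [0, 0, 0]], [0, [0, -0.5, 0], [0, 0, 0]], [0, [0, 0, 0], [0, 0, 0]]])

```text
time_s: 7.17
tool_pos: [0.653, 0.0517, 0.0299]
tool_rot: [-179.8, 1.0, 121.0]
force: [-0.0, -0.1, 0.1]
grip_width: 0.0002
```

```bash
python3 rel2.py
```

```text
out 0.029851351276529558 left -0.000800089161752969 [0.65296512 0.05174978 0.02993895] [-179.76557071    1.02837657  120.99798903] [-0.03773046 -0.11942765  0.10817619] 7.1667
```

servo_tool(plan=[[0, [0, -0.4, 0], [0, 0, 0]], [0, [0, -0.4, 0], [0, 0, 0]], [0, [0, -0.4, 0], [0, 0, 0]], [0, [0, -0.4, 0], [0, 0, 0]], [0, [0, -0.4, 0], [0, 0, 0]], [0, [0, -0.4, 0], [0, 0, 0]], [0, [0, -0.4, 0], [0, 0, 0]], [0, [0, -0.4, 0], [0, 0, 0]], [0, [0, -0.4, 0], [0, 0, 0]]])

```text
time_s: 7.92
tool_pos: [0.6224, 0.0321, 0.0337]
tool_rot: [179.8, 1.2, 121.0]
force: [0.5, 0.9, -0.2]
grip_width: 0.0004
```

```bash
python3 - <<'E'
import runpy;runpy.run_path('rel2.py')
from h import *
w=snap('wrist','w5');cv2.imwrite('pics/v5.png',cv2.resize(w['image'][80:330,60:400],(680,500)))
E
```

```text
out -0.006475074268478913 left -0.0018106034491609498 [0.62239379 0.03210227 0.0337494 ] [179.80494758   1.22181575 120.99164659] [ 0.54569233  0.90457816 -0.21849483] 7.9167
```

View pics/v5.png

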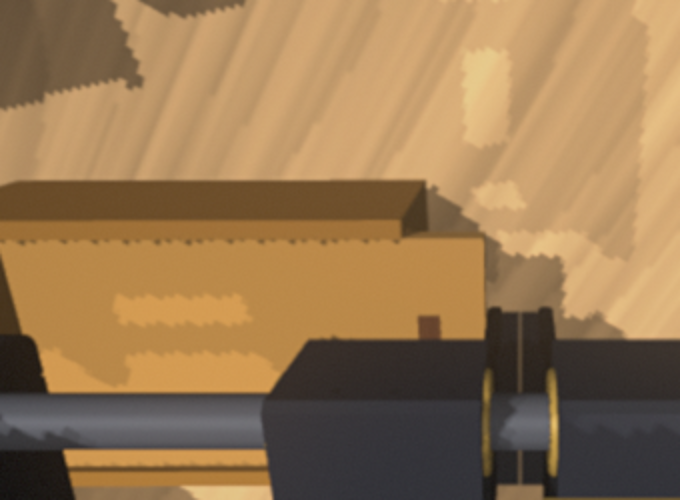

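Finger meets the lid end at (485,300), with the box rim end at x≈402, so about 2–2.5 cm is still to go.

servo_tool(plan=[[0, [0, -0.4, 0.2], [0, 0, 0]], [0, [0.1, -0.4, 0.1], [0, 0, 0]], [0, [0, -0.4, 0], [0, 0, 0]], [0, [0, -0.4, 0], [0, 0, 0]]])

```text
time_s: 8.3
tool_pos: [0.6071, 0.0239, 0.0307]
tool_rot: [179.8, 1.2, 121.0]
force: [0.9, 0.5, 0.4]
grip_width: 0.0004
```

```bash
python3 - <<'E'
import runpy;runpy.run_path('rel2.py')
from h import *
snap('wrist','w6');s=snap('side','s6')['image'][180:260,280:360]
w=cv2.imread('pics/w6.png')[130:330,60:400]
cv2.imwrite('pics/v6.png',np.hstack([cv2.resize(w,(510,300)),cv2.resize(s,(290,300),interpolation=cv2.INTER_CUBIC)]))
E
```

```text
out -0.02381305616192503 left -0.0009469772371786568 [0.60710671 0.02387691 0.03071935] [179.77352077   1.24561715 120.98837496] [0.94420094 0.46346756 0.3859392 ] 8.3
```

View pics/v6.png

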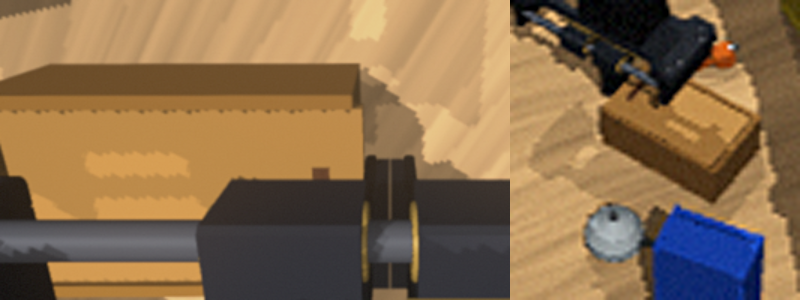

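The lid protrudes only a few mm now: lid edge at x≈363, rim end at about 352. I push on gently, watching the force.

servo_tool(plan=[[0, [0, -0.2, 0], [0, 0, 0]], [0, [0, -0.2, 0], [0, 0, 0]]])

```text
time_s: 8.57
tool_pos: [0.6034, 0.0216, 0.0307]
tool_rot: [179.8, 1.2, 121.0]
force: [1.7, 1.3, -0.5]
grip_width: 0.0009
```

```bash
python3 - <<'E'
import runpy;runpy.run_path('rel2.py')
from h import *
snap('wrist','w7')
E
```

```text
out -0.02812972624918217 left -0.0009516541856220712 [0.60341425 0.02164097 0.03071239] [179.7703119    1.24470126 120.96966214] [ 1.7376683   1.29909749 -0.52061691] 8.5667
```

servo_tool(plan=[[0, [0, -0.2, 0], [0, 0, 0]], [0, [0, 0, 0], [0, 0, 0]]])

```text
time_s: 8.78
tool_pos: [0.6014, 0.0206, 0.0307]
tool_rot: [179.8, 1.2, 121.0]
force: [0.2, 0.1, 0.0]
grip_width: 0.0005
```

servo_tool(plan=[[0, [0, 1, 0], [0, 0, 0]], [0, [0, 2, 0], [0, 0, 0]], [0, [0, 3, 0], [0, 0, 0]], [0, [-0.5, 2, -2], [0, 0, 0]], [0, [-0.5, 0, -3.5], [0, 0, 0]], [0, [0, 0, -3.5], [0, 0, 0]], [0, [0, 0, -3.5], [0, 0, 0]], [0, [0, 0, 0], [0, 0, 0]]])

```text
time_s: 9.45
tool_pos: [0.6757, 0.0578, 0.1548]
tool_rot: [-179.5, 0.9, 120.9]
force: [1.4, 0.7, 1.6]
grip_width: 0.0002
```

```bash
python3 - <<'E'
import runpy;runpy.run_path('rel2.py')
from h import *
import pickle
o=env.get_obs();w=wristcam(snap('wrist','w8'),o);pickle.dump(w,open('c8.pkl','wb'))
s=snap('side','s8')['image'][180:260,280:360]
cv2.imwrite('pics/v8.png',np.hstack([cv2.resize(w['image'][120:260,20:300],(560,280),interpolation=cv2.INTER_CUBIC),cv2.resize(s,(240,280),interpolation=cv2.INTER_CUBIC)]))
E
```

```text
out 0.052469959340332856 left -0.007400800499752527 [0.67573854 0.05779479 0.15481078] [-179.48906816    0.88579005  120.9296143 ] [1.43579418 0.70294511 1.64287405] 9.45
```

View pics/v8.png

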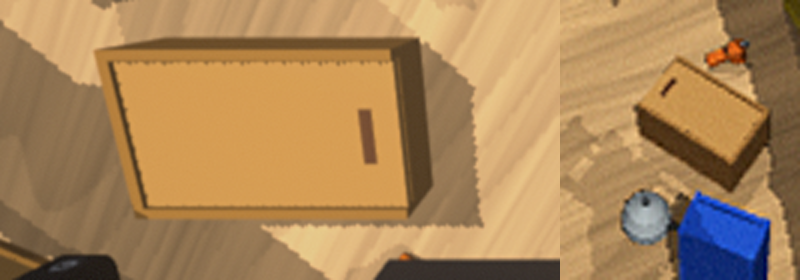

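The lid end (394,62)–(406,207) lines up with the rim ends (392,50) and (407,215). I'll check this numerically and hand in if it agrees.

```bash
python3 - <<'E'
from h import *
import pickle
w=pickle.load(open('c8.pkl','rb'));g=lambda u,v,z:atz(w,u/2+20-.25,v/2+120-.25,z)[:2]
h=(g(96,51,.046)+g(136,217,.046))/2;r=(g(392,50,.046)+g(407,216,.046))/2;l=(g(394,62,.044)+g(406,207,.044))/2
n=np.linalg.norm;print('box len',n(r-h),'lid len',n(l-h),'heel',h)
print(env.get_obs()['force'],env.get_obs()['time_s'])
if n(l-h)-n(r-h)<.002: env.sign_off();print('handed in')
E
```

```text
box len 0.1290412760128734 lid len 0.128502856741691 heel [ 0.48237715 -0.0485771 ]
[ 0.27917991 -0.79549792 -0.7736727 ] 9.55
the job is handed in; nothing more can be done
handed in
```

The box is lying flat on its base with the lid on top and pushed fully shut, and I handed the job in at 9.55 s. I used only the shut fingers: one slow push on the lid side near the top until the box fell over, then a gentle push on the lid's end.

- **Lid:** the last wrist picture puts the lid's end 128.5 mm and the rim's end 129.0 mm from the closed end, so the lid is flush to within measuring error. Just before I backed off, the force had risen to about 2 N.
- **Box position:** it crept roughly 5 mm while the lid was being shut.
- **Other things:** the last pictures I viewed show the whistle, bell and blue box standing clear and apparently where they were. I did not measure them, and I did not check the dish, jar, phone stand or torch again at the end. The tool went nowhere near the dish, jar or phone stand.
- **Robot:** the tool was about 15 cm above the shelf and touching nothing at hand-in.
- **Check that disagreed:** my first estimate of the box's pose was off by about 2.5 degrees in direction and 5 mm in position. I corrected it with a wrist picture before pushing.

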